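Set out the wrench sockets in order of size

ROBOT

A 7-joint arm with a two-finger parallel gripper is mounted at the origin on the work surface. World frame = base frame: x ahead of the robot, y to its left, z up, the work surface at z = 0. Lengths are in m, angles in rad, forces in N, time in s.
With the tool pointing down it reaches from about 0.425 to 0.875 m from the base axis. Payload 4.7 kg.
Tool frame: the origin (TCP) lies midway between the tips of the shut fingers; the grasp point (between the pads) lies 19 mm behind it (ctrl.grip_point_offset is the distance from the TCP to the grasp point, in m); z points along the fingers, y is the line along which they close (so a half turn about z gives the same grasp; the last joint's range is limited). The gripper opens to 87 mm and grips with 3 to 60 N. Pads are 19 mm wide; open, the fingers measure 117 mm over their backs; the gripper's body (75 mm by 190 mm) begins 51 mm behind the grasp point.
Start: joints at [1.34, 0.321, -0.07, 1.45, 0.023, 1.371, -0.057], TCP at [0.158, -0.631, 0.223] pointing down, gripper open.
Joint ranges: [-2.86, 2.86], [-0.3, 2.09], [-1.38, 1.24], [0.06, 2.45], [-1.56, 4.7], [0.09, 2.05], [-2.69, 2.69]. Speed limits (rad/s): [2.57, 2.57, 3.14, 3.14, 3.14, 3.14, 3.14].

INTERFACE

Orientations are given as a rotation vector (axis times angle).
In Python, from bench import ctrl gives the robot as it stands. The module is installed in compiled form; this text tells all that it offers.
- The arm moves only by the shell command python3 -m handwheel 'ROWS' [OPENING] [FORCE]. ROWS is JSON, a list of rows, each an object of numbers: "x", "y", "z": the shift along the tool's x, y, z in m; "wx", "wy", "wz": the turn, a rotation vector about the tool's x, y, z in degrees. A call has 1 to 10 rows; each row is the pose to reach, as a shift and turn from the pose commanded when the call began, along the tool's axes at that moment; what a row does not reach only later rows make up. A row lasts 1/12 s, in which the tool goes at most 41.7 mm and 7.16 degrees, less where a joint would pass 70% of its speed; a pose out of reach is approached as far as the arm can. A call with a gripper value outside its range is refused whole. OPENING is the finger opening in m, from 0 to 0.087, set as the call begins (- or left out, the last holds). The fingers move at their own pace and stop on an object; FORCE is the grip in N (left out, the last holds). Time passes only in rows, so rows that repeat a pose let the fingers close. It gives the time, the measured TCP pose, the force, the opening and the grip force at its end, in the units of the state.
- ctrl.get_state(): the state, without advancing time (a new reading comes with each control period).
- ctrl.get_image(name): name is "scene" or "top" or "wrist"; returns a dict with "image" (420x560x3 uint8, red, green, blue), "K" (3x3 intrinsics, pixels), "k1" (the pictures are not rectified: a ray, as slopes to the right and down, at radius r is drawn at 1 + k1 r^2 times it, then the intrinsics apply), "world_to_cam" (4x4, takes a point from world to camera coordinates); the wrist camera has in their place "hand_eye" (4x4, takes a point from camera to tool coordinates, whose origin is the TCP and whose axes are the flange's). Camera axes: x right, y down, z forward; pixel columns grow to the right and rows downward; lengths in m; the calibration is good to about 2 mm. A picture is of the moment at which its call begins: read the wrist's pose just before it. There is no depth.
- ctrl.close_job(): hands the job in; it is judged then, once.
The state is a dict: "time": time; "joint_positions": joint angles; "qd": joint speeds; "joint_torque": joint torques, N m; "position": TCP position; "tool_rot": TCP orientation; "ft_force": force on the tool from outside, world axes, zero at the start; "torque": the same for the moment, N m; "grip_width": opening from 0.0 (shut) to 1.0 (fully open); "grip_force": force on a finger pad.
Only numpy, scipy, OpenCV 4.12 (cv2) and the standard library are available. Lean on these libraries where they do the work, as an engineer would, in place of code of your own. Each camera call takes 0.05 s, during which the arm holds its last target. There are 200 camera calls.

TASK

Tidy the four loose steel wrench sockets onto the socket strip in order of size: the smallest on the seat next to the strip's hanging ring, then each next larger one along the row, so that the largest is on the seat farthest from the ring. Stand each one upright and centred on its own seat, and let go of them all.

Things in the scene. Friction and masses are not known exactly. Their poses are not given: they have to be found in the camera images.
- socket_20: The smallest of four round steel wrench sockets (plain upright cylinder with a dark band and a dark square drive hole in its top): 20 mm in diameter, 34 mm tall. It starts upright and loose on the bench. Origin: centre of its underside; z up along its axis.
- socket_30: The second smallest of four round steel wrench sockets (plain upright cylinder with a dark band and a dark square drive hole in its top): 30 mm in diameter, 42 mm tall. It starts upright and loose on the bench. Origin: centre of its underside; z up along its axis.
- socket_40: The second largest of four round steel wrench sockets (plain upright cylinder with a dark band and a dark square drive hole in its top): 40 mm in diameter, 50 mm tall. It starts upright and loose on the bench. Origin: centre of its underside; z up along its axis.
- socket_50: The largest of four round steel wrench sockets (plain upright cylinder with a dark band and a dark square drive hole in its top): 50 mm in diameter, 58 mm tall. It starts upright and loose on the bench. Origin: centre of its underside; z up along its axis.
- seat_a: One of four identical round seats on the socket strip, 60 mm in diameter (grey rim, black face), fixed, in one straight row at 78 mm spacing in the order a, b, c, d along the strip's y; this one lies -117 mm from the strip's middle, next to b. Origin: centre of its underside, 12 mm above the bench; its flat top, where a socket stands, is 3 mm higher (15 mm above the bench).
- seat_b: One of four identical round seats on the socket strip, 60 mm in diameter (grey rim, black face), fixed, in one straight row at 78 mm spacing in the order a, b, c, d along the strip's y; this one lies -39 mm from the strip's middle, next to a and c. Origin: centre of its underside, 12 mm above the bench; its flat top, where a socket stands, is 3 mm higher (15 mm above the bench).
- seat_c: One of four identical round seats on the socket strip, 60 mm in diameter (grey rim, black face), fixed, in one straight row at 78 mm spacing in the order a, b, c, d along the strip's y; this one lies 39 mm from the strip's middle, next to b and d. Origin: centre of its underside, 12 mm above the bench; its flat top, where a socket stands, is 3 mm higher (15 mm above the bench).
- seat_d: One of four identical round seats on the socket strip, 60 mm in diameter (grey rim, black face), fixed, in one straight row at 78 mm spacing in the order a, b, c, d along the strip's y; this one lies 117 mm from the strip's middle, next to c. Origin: centre of its underside, 12 mm above the bench; its flat top, where a socket stands, is 3 mm higher (15 mm above the bench).
- eye: Steel hanging ring of the strip, 48 mm outside and 28 mm inside diameter, 8 mm high, lying flat on the bench at one end of the strip, in line with the seats, 187 mm from the strip's middle; it is sometimes at one end (beyond seat a), sometimes at the other (beyond seat d). The opposite end has a grey rectangular cap 66 x 44 x 14 mm. Origin: centre of its underside. Fixed.
- strip: Aluminium socket strip, 66 x 330 x 12 mm, fixed flat on the bench, carrying the four seats. Origin: centre of its underside; y along its length (from seat a to seat d), z up.
Not all that is in view belongs to the job. What is shaped like the socket_40 but pink or purple is not meant. Leave any red look-alike of the socket_50 alone.

How it is judged:
By the outcome, as a careful person would: the job done as asked, in the order asked, and still so for the second after the job is handed in, with the robot touching nothing.
It also fails if it takes over 109 s, if anything falls off the work surface, if the arm or the gripper's body presses on something with over 40 N, if the wrist force passes 120 N, or if a joint passes its speed limit or range.

## Working session

There is one attempt and no reset: what is moved stays moved. The work goes in short steps, Python scripts to look and compute and a shell command to move; the robot and the scene stay as the last step left them, time stands still between calls to the robot, and variables do not carry over. Pictures are saved under pics/ and viewed, at most 14 in all, crops included, and the job is handed in when it is done.

```bash
mkdir -p pics; cat > h.py <<'E'
import numpy as np, cv2
from scipy.spatial.transform import Rotation as R
from bench import ctrl
def cam(name):
    s=ctrl.get_state(); d=ctrl.get_image(name)
    if name=='wrist':
        T=np.eye(4);T[:3,:3]=R.from_rotvec(s['tool_rot']).as_matrix();T[:3,3]=s['position']
        C=T@np.array(d['hand_eye'])
    else: C=np.linalg.inv(np.array(d['world_to_cam']))
    return d['image'],np.array(d['K']),float(d['k1']),C
def ray(px,K,k1,C,z):
    u=np.array([(px[0]-K[0,2])/K[0,0],(px[1]-K[1,2])/K[1,1]]);q=u.copy()
    for _ in range(30): q=u/(1+k1*(q@q))
    v=C[:3,:3]@np.array([q[0],q[1],1]);o=C[:3,3]
    return (o+v*(z-o[2])/v[2])
def save(im,n): cv2.imwrite('pics/'+n,im[:,:,::-1])
E
python3 - <<'E'
from h import *
print(ctrl.get_state())
for n in('top','scene'):
    im,K,k,C=cam(n);save(im,n+'0.png');print(n,K,k,C.round(3))
    np.savez(n+'.npz',im=im,K=K,k=k,C=C)
E
```

```text
{'time': 0.0, 'joint_positions': array([ 1.34013453,  0.32183098, -0.0700906 ,  1.45168453,  0.0225876 ,
        1.3707796 , -0.05687416]), 'qd': array([-0.00089648, -0.00084968, -0.00077682,  0.00092713, -0.00160869,
       -0.00093992,  0.00059115]), 'joint_torque': array([ 8.12949452e-06, -4.91282558e+01, -4.03899942e-01, -3.12527525e+01,
       -6.38879905e-02,  4.36024368e-02,  1.91477634e-04]), 'position': array([ 0.15733675, -0.6300999 ,  0.22145158]), 'tool_rot': array([-3.11620965e+00, -3.83374381e-01,  4.97482931e-04]), 'ft_force': array([-0.33004158, -0.3361879 ,  0.96770462]), 'torque': array([-0.02592306, -0.01026269, -0.03224343]), 'grip_force': 0.0, 'grip_width': 0.9994086355204912}
top [[467.24039743   0.         278.95707584]
 [  0.         467.24039743 210.83358487]
 [  0.           0.           1.        ]] -0.037989539879943836 [[ 0.053 -0.977  0.206  0.329]
 [-0.999 -0.051  0.015 -0.001]
 [-0.004 -0.207 -0.978  0.959]
 [ 0.     0.     0.     1.   ]]
scene [[395.85625311   0.         286.21345958]
 [  0.         395.85625311 211.93802872]
 [  0.           0.           1.        ]] -0.1142503868217397 [[ 0.184  0.832 -0.524  0.916]
 [ 0.983 -0.148  0.11  -0.074]
 [ 0.014 -0.535 -0.845  0.672]
 [ 0.     0.     0.     1.   ]]
```

View pics/top0.png

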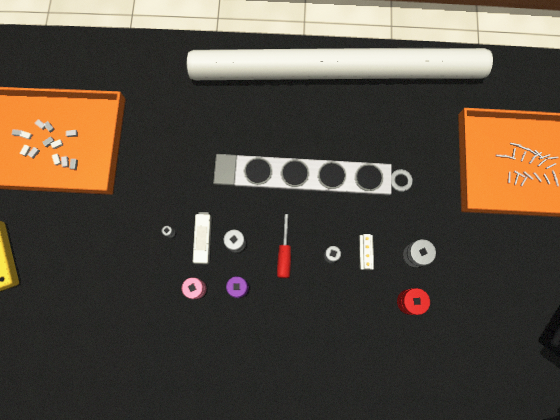

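View pics/scene0.png

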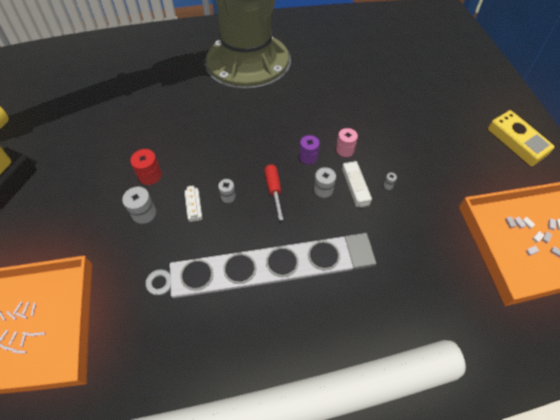

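The top view shows the ring at (401,180), right of the strip, with seats at columns 369, 332, 295 and 258. So seat order from the ring is 369 → 258. The sockets are 20 at (167,231), 40 at (234,240), 30 at (333,254) and 50 at (423,252). Pink, purple and red are decoys.

```bash
cat > m.py <<'E'
from h import *
def blob(g,p,r,thr,dark):
    x,y=p; c=g[y-r:y+r+1,x-r:x+r+1]; m=((c<thr) if dark else (c>thr)).astype(np.uint8)
    n,l,s,ce=cv2.connectedComponentsWithStats(m); 
    d=[np.hypot(*(ce[i]-r)) if s[i,4]>3 else 99 for i in range(1,n)]
    i=1+int(np.argmin(d)); return ce[i]+[x-r,y-r],s[i,4]
P={'top':dict(s20=(167,231),s40=(234,239),s30=(333,253),s50=(423,251),A=(369,177),B=(332,176),Cc=(295,173),D=(258,171)),
 'scene':dict(s20=(391,177),s40=(324,174),s30=(226,184),s50=(137,198),A=(196,275),B=(239,268),Cc=(282,262),D=(324,255))}
H=dict(s20=.034,s40=.05,s30=.042,s50=.058)
for n in P:
    d=np.load(n+'.npz');g=cv2.cvtColor(d['im'],cv2.COLOR_RGB2GRAY)
    for k,p in P[n].items():
        r=5 if k=='s20' else 7 if k[0]=='s' else 18
        c,a=blob(g,p,r,100,True)
        print(n,k,c.round(1),a,ray(c,d['K'],float(d['k']),d['C'],H.get(k,.015)).round(4))
E
python3 m.py
```

```text
top s20 [166.2 229.8] 15 [0.4733 0.2378 0.034 ]
top s40 [233.1 238.8] 27 [0.4599 0.0999 0.05  ]
top s30 [332.9 253.3] 29 [ 0.4425 -0.0976  0.042 ]
top s50 [422.8 251.5] 40 [ 0.453  -0.2704  0.058 ]
top A [368.7 176.8] 470 [ 0.6108 -0.171   0.015 ]
top B [331.8 174.6] 467 [ 0.6117 -0.0933  0.015 ]
top Cc [294.5 172.5] 464 [ 0.6121 -0.015   0.015 ]
top D [257.5 170.3] 458 [0.6128 0.063  0.015 ]
scene s20 [391.  175.8] 6 [0.4725 0.2372 0.034 ]
scene s40 [325.3 175. ] 15 [0.4593 0.0994 0.05  ]
scene s30 [225.6 184.5] 19 [ 0.4424 -0.0977  0.042 ]
scene s50 [134.9 196.6] 19 [ 0.4518 -0.2711  0.058 ]
scene A [196.1 274.3] 581 [ 0.6112 -0.1718  0.015 ]
scene B [239.3 267.8] 573 [ 0.6119 -0.0938  0.015 ]
scene Cc [281.9 261.1] 553 [ 0.6123 -0.0157  0.015 ]
scene D [323.6 254.7] 535 [0.6133 0.0623 0.015 ]
```

```bash
cat > go.py <<'E'
import sys; from h import *
s=ctrl.get_state();r=R.from_rotvec(s['tool_rot']);M=r.as_matrix()
t=np.array([float(a) for a in sys.argv[1:4]]); D=np.array([[0,1,0],[1,0,0],[0,0,-1.]])
print('t',round(s['time'],2),'pos',s['position'].round(4),'F',np.round(s['ft_force'],1),'grip',round(s['grip_width']*.087,4),round(s['grip_force'],1))
print('shift',(M.T@(t-s['position'])).round(4),'turn',np.degrees((r.inv()*R.from_matrix(D)).as_rotvec()).round(2),'j7',s['joint_positions'][6].round(2))
E
python3 -m handwheel '[{"x":0.031,"y":-0.023,"z":0.002,"wz":-6.5},{"x":0.065,"y":-0.048,"z":0.004,"wz":-13.5},{"x":0.097,"y":-0.071,"z":0.006,"wz":-20.5},{"x":0.13,"y":-0.096,"z":0.008,"wz":-27.5},{"x":0.162,"y":-0.12,"z":0.01,"wz":-34.5},{"x":0.195,"y":-0.144,"z":0.012,"wz":-41.5},{"x":0.227,"y":-0.168,"z":0.014,"wz":-48.5},{"x":0.26,"y":-0.192,"z":0.016,"wz":-55.5},{"x":0.292,"y":-0.216,"z":0.018,"wz":-62.5},{"x":0.325,"y":-0.24,"z":0.02,"wz":-69.5}]' 0.087
python3 go.py 0.4525 -0.2707 0.19
```

```text
t 0.1 pos [ 0.1574 -0.6302  0.2216] F [-0.4  0.1 -0.5] grip 0.087 0.0
shift [ 0.3735 -0.2771  0.032 ] turn [-8.000e-02 -6.000e-02 -7.597e+01] j7 -0.06invalid input at $[0]: expected keys x, y, z, wx, wy, wz
```

```bash

python3 -m handwheel '[{"x":0.031,"y":-0.023,"z":0.002,"wx":0,"wy":0,"wz":-6.5},{"x":0.065,"y":-0.048,"z":0.004,"wx":0,"wy":0,"wz":-13.5},{"x":0.097,"y":-0.071,"z":0.006,"wx":0,"wy":0,"wz":-20.5},{"x":0.13,"y":-0.096,"z":0.008,"wx":0,"wy":0,"wz":-27.5},{"x":0.162,"y":-0.12,"z":0.01,"wx":0,"wy":0,"wz":-34.5},{"x":0.195,"y":-0.144,"z":0.012,"wx":0,"wy":0,"wz":-41.5},{"x":0.227,"y":-0.168,"z":0.014,"wx":0,"wy":0,"wz":-48.5},{"x":0.26,"y":-0.192,"z":0.016,"wx":0,"wy":0,"wz":-55.5},{"x":0.292,"y":-0.216,"z":0.018,"wx":0,"wy":0,"wz":-62.5},{"x":0.325,"y":-0.24,"z":0.02,"wx":0,"wy":0,"wz":-69.5}]' 0.087
python3 go.py 0.4525 -0.2707 0.19
```

```text
time: 0.93
position: [0.4152, -0.3173, 0.2023]
tool_rot: [-2.337, -2.099, 0.001]
ft_force: [0.7, -0.1, 0.3]
grip_width: 1.001
grip_force: 0.0
t 0.93 pos [ 0.4152 -0.3173  0.2023] F [ 0.7 -0.1  0.3] grip 0.0871 0.0
shift [0.0503 0.0321 0.0122] turn [-0.03  0.02 -6.15] j7 0.46
```

```bash

python3 -m handwheel '[{"x":0.025,"y":0.016,"z":0.006,"wx":0,"wy":0,"wz":-3},{"x":0.05,"y":0.032,"z":0.012,"wx":0,"wy":0,"wz":-6.1},{"x":0.05,"y":0.032,"z":0.012,"wx":0,"wy":0,"wz":-6.1},{"x":0.05,"y":0.032,"z":0.012,"wx":0,"wy":0,"wz":-6.1}]' 0.07
python3 go.py 0.4525 -0.2707 0.016
python3 -c "
from h import *
im,K,k,C=cam('wrist');save(im,'w1.png')
q=np.linalg.inv(C)@[.4525,-.2707,.058,1];print(K@(q[:3]/q[2]))"
```

```text
time: 1.27
position: [0.4528, -0.2708, 0.1899]
tool_rot: [-2.223, -2.218, 0.0]
ft_force: [-0.5, -0.2, 0.1]
grip_width: 0.826
grip_force: 0.0
t 1.27 pos [ 0.4528 -0.2708  0.1899] F [-0.5 -0.2  0.1] grip 0.0719 0.0
shift [-1.000e-04 -1.000e-04  1.739e-01] turn [-0.06 -0.05 -0.13] j7 0.44
[280.54131355 202.18901051   1.        ]
```

View pics/w1.png

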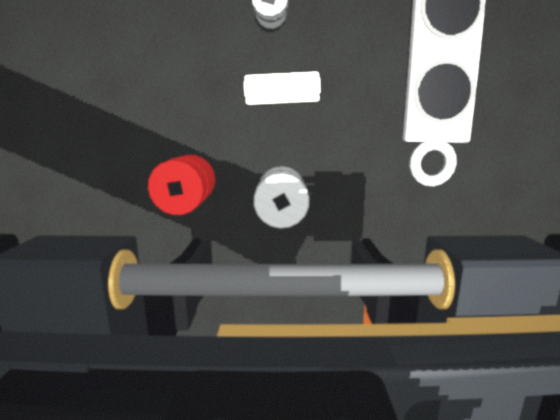

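The wrist view has the 50 mm socket's hole at (281,202), against a predicted (280.5,202.2). The calibration agrees, so I'll descend and grip.

```bash

python3 -m handwheel '[{"x":0,"y":0,"z":0.035,"wx":0,"wy":0,"wz":0},{"x":0,"y":0,"z":0.07,"wx":0,"wy":0,"wz":0},{"x":0,"y":0,"z":0.105,"wx":0,"wy":0,"wz":0},{"x":0,"y":0,"z":0.135,"wx":0,"wy":0,"wz":0},{"x":0,"y":0,"z":0.16,"wx":0,"wy":0,"wz":0},{"x":0,"y":0,"z":0.174,"wx":0,"wy":0,"wz":0},{"x":0,"y":0,"z":0.174,"wx":0,"wy":0,"wz":0}]' 0.07
python3 -m handwheel '[{"x":0,"y":0,"z":0,"wx":0,"wy":0,"wz":0},{"x":0,"y":0,"z":0,"wx":0,"wy":0,"wz":0},{"x":0,"y":0,"z":0,"wx":0,"wy":0,"wz":0},{"x":0,"y":0,"z":0,"wx":0,"wy":0,"wz":0},{"x":0,"y":0,"z":0,"wx":0,"wy":0,"wz":0},{"x":0,"y":0,"z":0,"wx":0,"wy":0,"wz":0}]' 0.03 40
python3 go.py 0.613 0.0627 0.14
```

```text
time: 1.9
position: [0.4482, -0.2732, 0.013]
tool_rot: [-2.227, -2.206, 0.003]
ft_force: [-0.2, -0.1, 0.8]
grip_width: 0.805
grip_force: 0.0
time: 2.4
position: [0.4529, -0.2739, 0.018]
tool_rot: [2.227, 2.212, -0.0]
ft_force: [-0.5, -0.9, 5.5]
grip_width: 0.569
grip_force: 40.0
t 2.4 pos [ 0.4529 -0.2739  0.018 ] F [-0.5 -0.9  5.5] grip 0.0495 40.0
shift [ 0.3374  0.1581 -0.1224] turn [ 0.09  0.12 -0.39] j7 0.35
```

```bash

python3 -m handwheel '[{"x":0,"y":0,"z":-0.02,"wx":0,"wy":0,"wz":0},{"x":0,"y":0,"z":-0.05,"wx":0,"wy":0,"wz":0},{"x":0,"y":0,"z":-0.08,"wx":0,"wy":0,"wz":0},{"x":0.02,"y":0.01,"z":-0.09,"wx":0,"wy":0,"wz":0},{"x":0.05,"y":0.024,"z":-0.09,"wx":0,"wy":0,"wz":0},{"x":0.085,"y":0.04,"z":-0.09,"wx":0,"wy":0,"wz":0},{"x":0.12,"y":0.057,"z":-0.09,"wx":0,"wy":0,"wz":0},{"x":0.155,"y":0.073,"z":-0.09,"wx":0,"wy":0,"wz":0},{"x":0.19,"y":0.09,"z":-0.09,"wx":0,"wy":0,"wz":0},{"x":0.22,"y":0.104,"z":-0.09,"wx":0,"wy":0,"wz":0}]'
python3 -m handwheel '[{"x":0.03,"y":0.014,"z":0,"wx":0,"wy":0,"wz":0},{"x":0.06,"y":0.028,"z":0,"wx":0,"wy":0,"wz":0},{"x":0.09,"y":0.042,"z":0,"wx":0,"wy":0,"wz":0},{"x":0.105,"y":0.05,"z":0,"wx":0,"wy":0,"wz":0},{"x":0.113,"y":0.055,"z":0,"wx":0,"wy":0,"wz":0},{"x":0.113,"y":0.055,"z":0,"wx":0,"wy":0,"wz":0},{"x":0.113,"y":0.055,"z":0,"wx":0,"wy":0,"wz":0},{"x":0.113,"y":0.055,"z":0,"wx":0,"wy":0,"wz":0}]'
python3 go.py 0.613 0.0627 0.036
```

```text
time: 3.23
position: [0.5576, -0.0506, 0.1061]
tool_rot: [-2.226, -2.215, -0.0]
ft_force: [0.9, -0.2, -3.4]
grip_width: 0.568
grip_force: 40.0
time: 3.9
position: [0.6126, 0.0563, 0.1059]
tool_rot: [2.231, 2.211, -0.004]
ft_force: [-0.6, -0.6, -3.4]
grip_width: 0.567
grip_force: 40.0
t 3.9 pos [0.6126 0.0563 0.1059] F [-0.6 -0.6 -3.4] grip 0.0493 40.0
shift [0.0065 0.0005 0.0699] turn [-0.09  0.11 -0.52] j7 -0.34
```

```bash

python3 -m handwheel '[{"x":0,"y":0,"z":0,"wx":0,"wy":0,"wz":0},{"x":0,"y":0,"z":0,"wx":0,"wy":0,"wz":0},{"x":0,"y":0,"z":0,"wx":0,"wy":0,"wz":0}]'
python3 - <<'E'
from h import *
for i in range(3):
    im,K,k,C=cam('top'); s=ctrl.get_state();print(s['position'].round(4),s['joint_positions'].round(4))
w=cam('wrist');save(w[0],'w2.png')
for z in(.06,.0):
  pass
g=im[60:260,160:460];save(cv2.resize(g,None,fx=2.5,fy=2.5),'t2.png')
E
```

```text
time: 4.15
position: [0.6131, 0.0576, 0.1066]
tool_rot: [2.23, 2.212, -0.001]
ft_force: [0.2, -0.7, -3.4]
grip_width: 0.569
grip_force: 40.0
[0.6131 0.0579 0.1066] [ 0.403   0.4089 -0.6719  1.6596  0.2729  1.1688 -0.3444]
[0.6132 0.0583 0.1067] [ 0.4027  0.409  -0.6721  1.6595  0.2729  1.1688 -0.3444]
[0.6132 0.0585 0.1066] [ 0.4024  0.4091 -0.6722  1.6594  0.2729  1.1688 -0.3444]
```

View pics/w2.png

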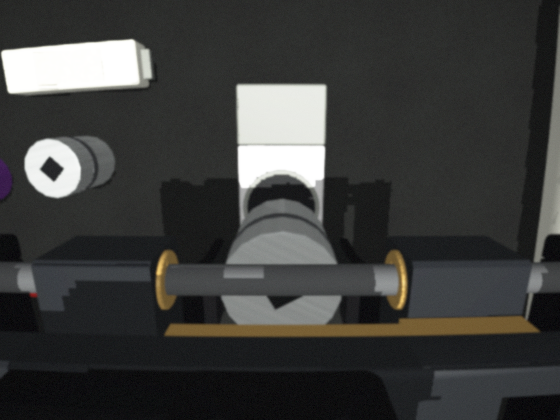

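```bash

python3 -m handwheel '[{"x":-0.001,"y":0,"z":0.02,"wx":0,"wy":0,"wz":0},{"x":-0.002,"y":0,"z":0.04,"wx":0,"wy":0,"wz":0},{"x":-0.002,"y":0,"z":0.055,"wx":0,"wy":0,"wz":0},{"x":-0.002,"y":0,"z":0.065,"wx":0,"wy":0,"wz":0},{"x":-0.002,"y":0,"z":0.07,"wx":0,"wy":0,"wz":0},{"x":-0.002,"y":0,"z":0.07,"wx":0,"wy":0,"wz":0},{"x":-0.002,"y":0,"z":0.07,"wx":0,"wy":0,"wz":0},{"x":-0.002,"y":0,"z":0.07,"wx":0,"wy":0,"wz":0},{"x":-0.002,"y":0,"z":0.07,"wx":0,"wy":0,"wz":0},{"x":-0.002,"y":0,"z":0.07,"wx":0,"wy":0,"wz":0}]'
python3 -m handwheel '[{"x":0,"y":0,"z":0,"wx":0,"wy":0,"wz":0},{"x":0,"y":0,"z":0,"wx":0,"wy":0,"wz":0},{"x":0,"y":0,"z":0,"wx":0,"wy":0,"wz":0},{"x":0,"y":0,"z":0,"wx":0,"wy":0,"wz":0},{"x":0,"y":0,"z":0,"wx":0,"wy":0,"wz":0},{"x":0,"y":0,"z":0,"wx":0,"wy":0,"wz":0},{"x":0,"y":0,"z":0,"wx":0,"wy":0,"wz":0},{"x":0,"y":0,"z":0,"wx":0,"wy":0,"wz":0},{"x":0,"y":0,"z":0,"wx":0,"wy":0,"wz":0},{"x":0,"y":0,"z":0,"wx":0,"wy":0,"wz":0}]'
python3 go.py 0.613 0.0597 0.033
```

```text
time: 5.18
position: [0.6139, 0.0571, 0.0375]
tool_rot: [2.228, 2.213, 0.002]
ft_force: [-0.1, 0.4, -4.0]
grip_width: 0.57
grip_force: 40.0
time: 6.02
position: [0.6132, 0.057, 0.0365]
tool_rot: [2.229, 2.214, -0.0]
ft_force: [-0.6, 0.5, -3.2]
grip_width: 0.566
grip_force: 40.0
t 6.02 pos [0.6132 0.057  0.0365] F [-0.6  0.5 -3.2] grip 0.0492 40.0
shift [ 0.0027 -0.0002  0.0035] turn [-0.    0.   -0.37] j7 -0.38
```

```bash

python3 -m handwheel '[{"x":0.0027,"y":0,"z":0,"wx":0,"wy":0,"wz":0},{"x":0.0027,"y":0,"z":0.002,"wx":0,"wy":0,"wz":0},{"x":0.0027,"y":0,"z":0.0035,"wx":0,"wy":0,"wz":0},{"x":0.0027,"y":0,"z":0.0035,"wx":0,"wy":0,"wz":0},{"x":0.0027,"y":0,"z":0.0035,"wx":0,"wy":0,"wz":0},{"x":0.0027,"y":0,"z":0.0035,"wx":0,"wy":0,"wz":0},{"x":0.0027,"y":0,"z":0.0035,"wx":0,"wy":0,"wz":0},{"x":0.0027,"y":0,"z":0.0035,"wx":0,"wy":0,"wz":0}]'
python3 go.py 0.613 0.0597 0.033
python3 - <<'E'
from h import *
im,K,k,C=cam('scene');save(cv2.resize(im[180:330,220:400],None,fx=4,fy=4),'s3.png')
E
```

```text
time: 6.68
position: [0.6133, 0.0598, 0.0331]
tool_rot: [2.229, 2.214, 0.0]
ft_force: [0.1, 0.9, -1.3]
grip_width: 0.564
grip_force: 40.0
t 6.68 pos [0.6133 0.0598 0.0331] F [ 0.1  0.9 -1.3] grip 0.049 40.0
shift [-0.0001 -0.0003  0.0001] turn [ 0.01 -0.   -0.37] j7 -0.39
```

View pics/s3.png

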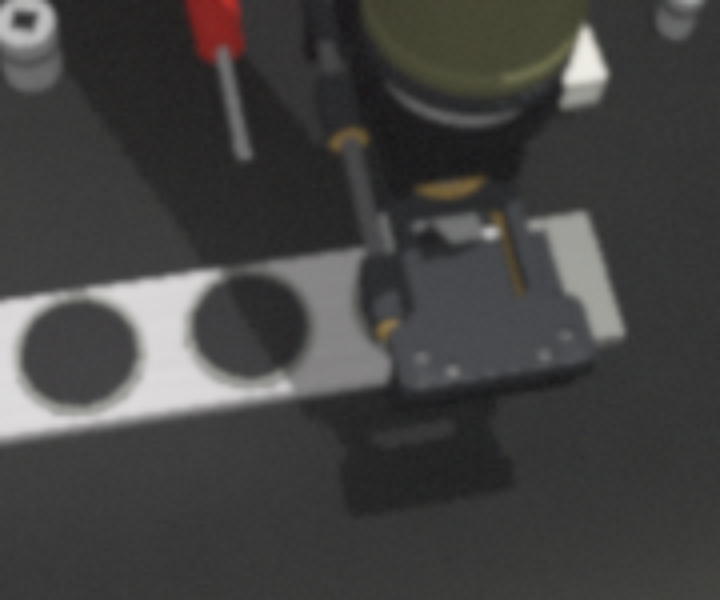

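The scene crop shows the gripper over the last seat, hiding the socket. The force change says it's touching down, so I'll release, retreat toward the 40 mm socket and check from above.

```bash

python3 -m handwheel '[{"x":0,"y":0,"z":0.0005,"wx":0,"wy":0,"wz":0},{"x":0,"y":0,"z":0.0005,"wx":0,"wy":0,"wz":0},{"x":0,"y":0,"z":0.0005,"wx":0,"wy":0,"wz":0},{"x":0,"y":0,"z":0.0005,"wx":0,"wy":0,"wz":0},{"x":0,"y":0,"z":0.0005,"wx":0,"wy":0,"wz":0}]' 0.07
python3 -m handwheel '[{"x":0,"y":0,"z":-0.02,"wx":0,"wy":0,"wz":0},{"x":0,"y":0,"z":-0.05,"wx":0,"wy":0,"wz":0},{"x":0,"y":0,"z":-0.085,"wx":0,"wy":0,"wz":0},{"x":0,"y":-0.02,"z":-0.1,"wx":0,"wy":0,"wz":0.2},{"x":0.01,"y":-0.05,"z":-0.1,"wx":0,"wy":0,"wz":-0.4},{"x":0.02,"y":-0.085,"z":-0.1,"wx":0,"wy":0,"wz":-0.4},{"x":0.03,"y":-0.12,"z":-0.1,"wx":0,"wy":0,"wz":-0.4},{"x":0.04,"y":-0.145,"z":-0.1,"wx":0,"wy":0,"wz":-0.4},{"x":0.04,"y":-0.1535,"z":-0.1,"wx":0,"wy":0,"wz":-0.4},{"x":0.04,"y":-0.1535,"z":-0.1,"wx":0,"wy":0,"wz":-0.4}]' 0.06
python3 -m handwheel '[{"x":0,"y":0,"z":0,"wx":0,"wy":0,"wz":0},{"x":0,"y":0,"z":0,"wx":0,"wy":0,"wz":0},{"x":0,"y":0,"z":0,"wx":0,"wy":0,"wz":0},{"x":0,"y":0,"z":0,"wx":0,"wy":0,"wz":0},{"x":0,"y":0,"z":0,"wx":0,"wy":0,"wz":0},{"x":0,"y":0,"z":0,"wx":0,"wy":0,"wz":0}]' 
python3 go.py 0.4597 0.0997 0.012
python3 - <<'E'
from h import *
im,K,k,C=cam('top');w=cam('wrist');s=cam('scene')
save(np.vstack([cv2.resize(im[130:230,180:440],(780,300)),cv2.resize(s[0][200:320,150:400],(625,300))[:, :].copy() if 0 else cv2.resize(s[0][200:300,140:400],(780,300))]),'t4.png')
q=np.linalg.inv(w[3])@[.4597,.0997,.05,1];print(K@(q[:3]/q[2]),w[1]@(q[:3]/q[2]))
np.savez('a4.npz',top=im,scene=s[0]);save(w[0],'w4.png')
E
```

```text
time: 7.15
position: [0.6135, 0.0595, 0.0327]
tool_rot: [2.229, 2.214, 0.0]
ft_force: [-0.2, -0.9, -0.2]
grip_width: 0.793
grip_force: 0.0
time: 7.98
position: [0.4584, 0.1009, 0.1328]
tool_rot: [2.217, 2.222, -0.002]
ft_force: [0.2, -0.4, 0.1]
grip_width: 0.69
grip_force: 0.0
time: 8.48
position: [0.4603, 0.1007, 0.1323]
tool_rot: [-2.221, -2.221, -0.0]
ft_force: [0.7, -0.3, -0.0]
grip_width: 0.69
grip_force: 0.0
t 8.48 pos [0.4603 0.1007 0.1323] F [ 0.7 -0.3 -0. ] grip 0.06 0.0
shift [-0.0011 -0.0006  0.1203] turn [-0.03 -0.04  0.01] j7 -0.29
[277.51768418 222.94050154   1.        ] [280.01466989 218.40256555   1.        ]
```

View pics/t4.png

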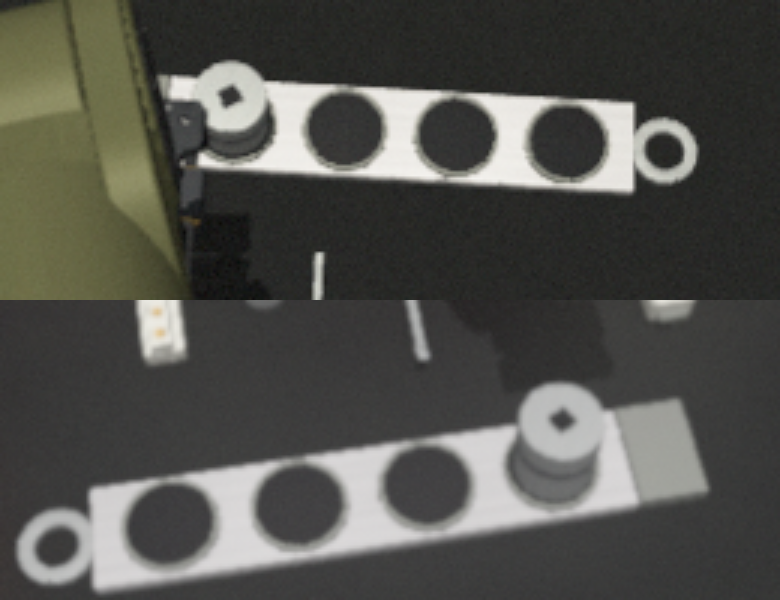

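The 50 stands upright on the far seat. Its hole is at about (257,162) in the top view and (327.5,240) in the scene view. I'll measure its centring and descend on the 40.

```bash
cat > chk.py <<'E'
import sys; from h import *
def hole(im,n,p,r,z,ref):
    d=np.load(n+'.npz');x,y=p;c=cv2.cvtColor(im,cv2.COLOR_RGB2GRAY)[y-r:y+r+1,x-r:x+r+1]
    m=(c<120).astype(np.uint8);N,l,s,ce=cv2.connectedComponentsWithStats(m)
    i=1+int(np.argmin([np.hypot(*(q-r)) if a>3 else 99 for q,a in zip(ce[1:],s[1:,4])]))
    print(n,s[i,4],'err mm',((ray(ce[i]+[x-r,y-r],d['K'],float(d['k']),d['C'],z)[:2]-ref)*1000).round(1))
E
python3 - <<'E'
from chk import *
d=np.load('a4.npz');hole(d['top'],'top',(257,162),7,.073,[.613,.0627]);hole(d['scene'],'scene',(327,240),7,.073,[.613,.0627])
E
python3 -m handwheel '[{"x":0,"y":0,"z":0.03,"wx":0,"wy":0,"wz":0},{"x":0,"y":0,"z":0.06,"wx":0,"wy":0,"wz":0},{"x":0,"y":0,"z":0.085,"wx":0,"wy":0,"wz":0},{"x":0,"y":0,"z":0.105,"wx":0,"wy":0,"wz":0},{"x":-0.001,"y":0,"z":0.118,"wx":0,"wy":0,"wz":0},{"x":-0.001,"y":0,"z":0.12,"wx":0,"wy":0,"wz":0},{"x":-0.001,"y":0,"z":0.12,"wx":0,"wy":0,"wz":0},{"x":-0.001,"y":0,"z":0.12,"wx":0,"wy":0,"wz":0},{"x":-0.001,"y":0,"z":0.12,"wx":0,"wy":0,"wz":0},{"x":-0.001,"y":0,"z":0.12,"wx":0,"wy":0,"wz":0}]'
python3 go.py 0.4597 0.0997 0.012
```

```text
top 35 err mm [0.3 0.2]
scene 34 err mm [-0.   0.1]
time: 9.47
position: [0.4611, 0.0998, 0.0136]
tool_rot: [2.22, 2.221, 0.002]
ft_force: [-0.7, -0.3, 0.1]
grip_width: 0.69
grip_force: 0.0
t 9.47 pos [0.4611 0.0998 0.0136] F [-0.7 -0.3  0.1] grip 0.06 0.0
shift [-0.0001 -0.0014  0.0016] turn [0.13 0.01 0.02] j7 -0.44
```

Its error is under 0.4 mm. Next I'll grip the 40, lift it and carry it to seat C.

```bash

python3 -m handwheel '[{"x":0,"y":-0.001,"z":0,"wx":0,"wy":0,"wz":0},{"x":0,"y":-0.001,"z":0,"wx":0,"wy":0,"wz":0},{"x":0,"y":-0.001,"z":0,"wx":0,"wy":0,"wz":0},{"x":0,"y":-0.001,"z":0,"wx":0,"wy":0,"wz":0},{"x":0,"y":-0.001,"z":0,"wx":0,"wy":0,"wz":0},{"x":0,"y":-0.001,"z":0,"wx":0,"wy":0,"wz":0}]' 0.02 40
python3 go.py 0.4597 0.0997 0.012
python3 -m handwheel '[{"x":0,"y":0,"z":-0.02,"wx":0,"wy":0,"wz":0},{"x":0,"y":0,"z":-0.05,"wx":0,"wy":0,"wz":0},{"x":0,"y":0,"z":-0.08,"wx":0,"wy":0,"wz":0},{"x":-0.02,"y":0.025,"z":-0.1,"wx":0,"wy":0,"wz":0},{"x":-0.045,"y":0.055,"z":-0.1,"wx":0,"wy":0,"wz":0},{"x":-0.07,"y":0.085,"z":-0.1,"wx":0,"wy":0,"wz":0},{"x":-0.09,"y":0.115,"z":-0.1,"wx":0,"wy":0,"wz":0},{"x":-0.108,"y":0.14,"z":-0.1,"wx":0,"wy":0,"wz":0},{"x":-0.115,"y":0.153,"z":-0.1,"wx":0,"wy":0,"wz":0},{"x":-0.115,"y":0.153,"z":-0.1,"wx":0,"wy":0,"wz":0}]'
python3 -m handwheel '[{"x":0,"y":0,"z":0,"wx":0,"wy":0,"wz":0},{"x":0,"y":0,"z":0,"wx":0,"wy":0,"wz":0},{"x":0,"y":0,"z":0,"wx":0,"wy":0,"wz":0},{"x":0,"y":0,"z":0,"wx":0,"wy":0,"wz":0},{"x":0,"y":0,"z":0,"wx":0,"wy":0,"wz":0},{"x":0,"y":0,"z":0,"wx":0,"wy":0,"wz":0}]'
python3 go.py 0.6122 -0.0153 0.030
```

```text
time: 9.97
position: [0.4592, 0.0996, 0.0127]
tool_rot: [2.221, 2.222, 0.0]
ft_force: [-0.6, -1.0, 1.7]
grip_width: 0.452
grip_force: 40.0
t 9.97 pos [0.4592 0.0996 0.0127] F [-0.6 -1.   1.7] grip 0.0393 40.0
shift [0.0001 0.0005 0.0007] turn [0.02 0.01 0.02] j7 -0.44
time: 10.8
position: [0.614, -0.019, 0.1108]
tool_rot: [-2.226, -2.216, 0.001]
ft_force: [-0.3, -0.7, -3.0]
grip_width: 0.451
grip_force: 39.9
time: 11.3
position: [0.6118, -0.0149, 0.1128]
tool_rot: [2.22, 2.222, -0.0]
ft_force: [0.1, 1.0, -2.8]
grip_width: 0.453
grip_force: 39.9
t 11.3 pos [ 0.6118 -0.0149  0.1128] F [ 0.1  1.  -2.8] grip 0.0394 39.9
shift [-0.0003  0.0004  0.0828] turn [0.02 0.03 0.06] j7 -0.21
```

```bash

python3 -m handwheel '[{"x":0,"y":0,"z":0.025,"wx":0,"wy":0,"wz":0},{"x":0,"y":0,"z":0.05,"wx":0,"wy":0,"wz":0},{"x":0,"y":0,"z":0.068,"wx":0,"wy":0,"wz":0},{"x":0,"y":0,"z":0.078,"wx":0,"wy":0,"wz":0},{"x":0,"y":0,"z":0.082,"wx":0,"wy":0,"wz":0},{"x":0,"y":0,"z":0.082,"wx":0,"wy":0,"wz":0},{"x":0,"y":0,"z":0.082,"wx":0,"wy":0,"wz":0},{"x":0,"y":0,"z":0.082,"wx":0,"wy":0,"wz":0},{"x":0,"y":0,"z":0.082,"wx":0,"wy":0,"wz":0},{"x":0,"y":0,"z":0.082,"wx":0,"wy":0,"wz":0}]'
python3 -m handwheel '[{"x":0,"y":0,"z":0,"wx":0,"wy":0,"wz":0},{"x":0,"y":0,"z":0,"wx":0,"wy":0,"wz":0},{"x":0,"y":0,"z":0,"wx":0,"wy":0,"wz":0},{"x":0,"y":0,"z":0,"wx":0,"wy":0,"wz":0},{"x":0,"y":0,"z":0,"wx":0,"wy":0,"wz":0},{"x":0,"y":0,"z":0,"wx":0,"wy":0,"wz":0}]'
python3 go.py 0.6122 -0.0153 0.0277
```

```text
time: 12.13
position: [0.6128, -0.0153, 0.0316]
tool_rot: [2.22, 2.221, 0.001]
ft_force: [0.2, 0.5, -3.4]
grip_width: 0.449
grip_force: 39.9
time: 12.63
position: [0.612, -0.0152, 0.0305]
tool_rot: [-2.221, -2.222, 0.0]
ft_force: [-0.2, -0.3, -2.3]
grip_width: 0.453
grip_force: 39.9
t 12.63 pos [ 0.612  -0.0152  0.0305] F [-0.2 -0.3 -2.3] grip 0.0394 39.9
shift [-0.0001  0.0002  0.0028] turn [-0.01  0.    0.03] j7 -0.25
```

```bash

python3 -m handwheel '[{"x":0,"y":0,"z":0.002,"wx":0,"wy":0,"wz":0},{"x":0,"y":0,"z":0.003,"wx":0,"wy":0,"wz":0},{"x":0,"y":0,"z":0.003,"wx":0,"wy":0,"wz":0},{"x":0,"y":0,"z":0.003,"wx":0,"wy":0,"wz":0},{"x":0,"y":0,"z":0.003,"wx":0,"wy":0,"wz":0},{"x":0,"y":0,"z":0.003,"wx":0,"wy":0,"wz":0}]'
python3 -m handwheel '[{"x":0,"y":0,"z":0,"wx":0,"wy":0,"wz":0},{"x":0,"y":0,"z":0,"wx":0,"wy":0,"wz":0},{"x":0,"y":0,"z":0,"wx":0,"wy":0,"wz":0},{"x":0,"y":0,"z":0,"wx":0,"wy":0,"wz":0},{"x":0,"y":0,"z":-0.02,"wx":0,"wy":0,"wz":0},{"x":0,"y":0,"z":-0.05,"wx":0,"wy":0,"wz":0},{"x":0,"y":0,"z":-0.085,"wx":0,"wy":0,"wz":0},{"x":0,"y":0,"z":-0.105,"wx":0,"wy":0,"wz":0}]' 0.06
python3 -m handwheel '[{"x":-0.01,"y":-0.02,"z":0,"wx":0,"wy":0,"wz":0},{"x":-0.025,"y":-0.05,"z":0,"wx":0,"wy":0,"wz":0},{"x":-0.04,"y":-0.085,"z":0,"wx":0,"wy":0,"wz":0},{"x":-0.055,"y":-0.12,"z":0,"wx":0,"wy":0,"wz":0},{"x":-0.07,"y":-0.15,"z":0,"wx":0,"wy":0,"wz":0},{"x":-0.08,"y":-0.165,"z":0,"wx":0,"wy":0,"wz":0},{"x":-0.0825,"y":-0.17,"z":0,"wx":0,"wy":0,"wz":0},{"x":-0.0825,"y":-0.17,"z":0,"wx":0,"wy":0,"wz":0},{"x":-0.0825,"y":-0.17,"z":0,"wx":0,"wy":0,"wz":0},{"x":-0.0825,"y":-0.17,"z":0,"wx":0,"wy":0,"wz":0}]' 0.05
python3 go.py 0.4425 -0.0977 0.008
python3 - <<'E'
from chk import *
s=cam('scene')[0];t=cam('top')[0]
p=[]
for n in('top','scene'):
    d=np.load(n+'.npz');q=np.linalg.inv(d['C'])@[.6122,-.0153,.065,1];p.append((d['K']@(q/q[2])[:3])[:2].round().astype(int))
print(p)
hole(t,'top',p[0],7,.065,[.6122,-.0153]);hole(s,'scene',p[1],7,.065,[.6122,-.0153])
save(np.vstack([cv2.resize(t[130:230,180:440],(780,300)),cv2.resize(s[200:300,140:400],(780,300))]),'t5.png')
E
```

```text
time: 13.13
position: [0.6121, -0.0153, 0.0278]
tool_rot: [2.221, 2.222, -0.0]
ft_force: [-1.8, -1.1, 0.8]
grip_width: 0.452
grip_force: 40.0
time: 13.8
position: [0.6136, -0.0148, 0.1361]
tool_rot: [2.219, 2.22, 0.004]
ft_force: [2.2, -0.6, 0.5]
grip_width: 0.686
grip_force: 0.0
time: 14.63
position: [0.4436, -0.0967, 0.1329]
tool_rot: [2.218, 2.224, 0.002]
ft_force: [0.1, 0.4, -0.4]
grip_width: 0.572
grip_force: 0.0
t 14.63 pos [ 0.4436 -0.0967  0.1329] F [ 0.1  0.4 -0.4] grip 0.0498 0.0
shift [-0.0011 -0.0012  0.1248] turn [ 0.08 -0.04  0.14] j7 0.17
[array([295, 165]), array([282, 249])]
top 33 err mm [-0.4  1. ]
scene 34 err mm [-0.2  0.1]
```

View pics/t5.png

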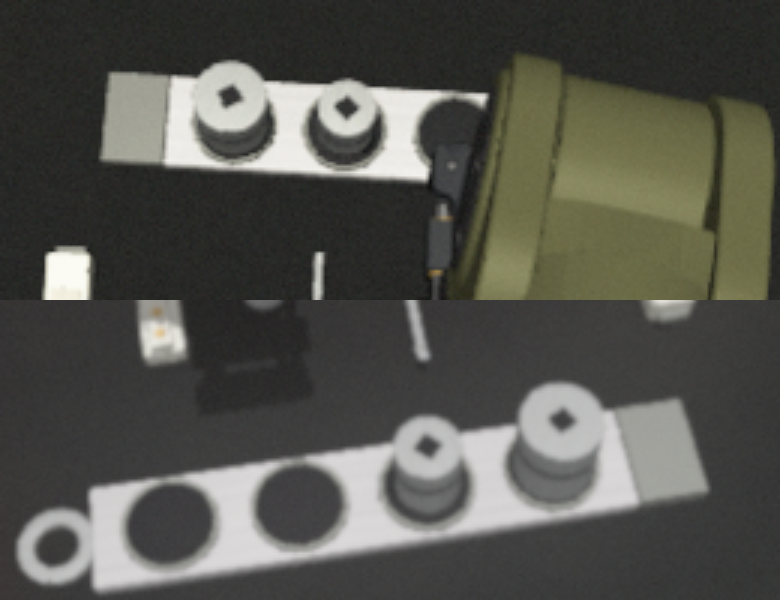

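The crops show the 50 and the 40 upright on seats D and C. The 40's hole is at (295,165) in the top view, within 1 mm. Next is the 30.

```bash

python3 -m handwheel '[{"x":0,"y":-0.001,"z":0.03,"wx":0,"wy":0,"wz":0},{"x":0,"y":-0.001,"z":0.06,"wx":0,"wy":0,"wz":0},{"x":-0.001,"y":-0.001,"z":0.09,"wx":0,"wy":0,"wz":0},{"x":-0.001,"y":-0.001,"z":0.11,"wx":0,"wy":0,"wz":0},{"x":-0.001,"y":-0.001,"z":0.122,"wx":0,"wy":0,"wz":0},{"x":-0.001,"y":-0.001,"z":0.124,"wx":0,"wy":0,"wz":0},{"x":-0.001,"y":-0.001,"z":0.124,"wx":0,"wy":0,"wz":0},{"x":-0.001,"y":-0.001,"z":0.124,"wx":0,"wy":0,"wz":0},{"x":-0.001,"y":-0.001,"z":0.124,"wx":0,"wy":0,"wz":0},{"x":-0.001,"y":-0.001,"z":0.124,"wx":0,"wy":0,"wz":0}]'
python3 -m handwheel '[{"x":0,"y":0,"z":0,"wx":0,"wy":0,"wz":0},{"x":0,"y":0,"z":0,"wx":0,"wy":0,"wz":0},{"x":0,"y":0,"z":0,"wx":0,"wy":0,"wz":0}]'
python3 go.py 0.4425 -0.0977 0.008
```

```text
time: 15.57
position: [0.4422, -0.099, 0.0096]
tool_rot: [2.219, 2.221, 0.001]
ft_force: [0.8, -0.1, -0.1]
grip_width: 0.575
grip_force: 0.0
time: 15.82
position: [0.4413, -0.099, 0.0089]
tool_rot: [2.22, 2.221, 0.0]
ft_force: [-0.9, 0.9, -0.3]
grip_width: 0.573
grip_force: 0.0
t 15.82 pos [ 0.4413 -0.099   0.0089] F [-0.9  0.9 -0.3] grip 0.0499 0.0
shift [0.0013 0.0012 0.0009] turn [0.04 0.03 0.02] j7 0.04
```

```bash

python3 -m handwheel '[{"x":0.0013,"y":0.0012,"z":0,"wx":0,"wy":0,"wz":0},{"x":0.0013,"y":0.0012,"z":0,"wx":0,"wy":0,"wz":0},{"x":0.0013,"y":0.0012,"z":0,"wx":0,"wy":0,"wz":0},{"x":0.0013,"y":0.0012,"z":0,"wx":0,"wy":0,"wz":0}]'
python3 -m handwheel '[{"x":0,"y":0,"z":0,"wx":0,"wy":0,"wz":0},{"x":0,"y":0,"z":0,"wx":0,"wy":0,"wz":0},{"x":0,"y":0,"z":0,"wx":0,"wy":0,"wz":0},{"x":0,"y":0,"z":0,"wx":0,"wy":0,"wz":0},{"x":0,"y":0,"z":0,"wx":0,"wy":0,"wz":0},{"x":0,"y":0,"z":0,"wx":0,"wy":0,"wz":0}]' 0.01 40
python3 go.py 0.4425 -0.0977 0.008
python3 -m handwheel '[{"x":0,"y":0,"z":-0.02,"wx":0,"wy":0,"wz":0},{"x":0,"y":0,"z":-0.05,"wx":0,"wy":0,"wz":0},{"x":0,"y":0,"z":-0.08,"wx":0,"wy":0,"wz":0},{"x":0,"y":0.025,"z":-0.095,"wx":0,"wy":0,"wz":0},{"x":0.001,"y":0.06,"z":-0.095,"wx":0,"wy":0,"wz":0},{"x":0.002,"y":0.095,"z":-0.095,"wx":0,"wy":0,"wz":0},{"x":0.003,"y":0.13,"z":-0.095,"wx":0,"wy":0,"wz":0},{"x":0.004,"y":0.155,"z":-0.095,"wx":0,"wy":0,"wz":0},{"x":0.004,"y":0.1685,"z":-0.095,"wx":0,"wy":0,"wz":0},{"x":0.004,"y":0.1695,"z":-0.095,"wx":0,"wy":0,"wz":0}]'
python3 -m handwheel '[{"x":0,"y":0,"z":0,"wx":0,"wy":0,"wz":0},{"x":0,"y":0,"z":0,"wx":0,"wy":0,"wz":0},{"x":0,"y":0,"z":0.02,"wx":0,"wy":0,"wz":0},{"x":0,"y":0,"z":0.045,"wx":0,"wy":0,"wz":0},{"x":0,"y":0,"z":0.06,"wx":0,"wy":0,"wz":0},{"x":0,"y":0,"z":0.07,"wx":0,"wy":0,"wz":0},{"x":0,"y":0,"z":0.077,"wx":0,"wy":0,"wz":0},{"x":0,"y":0,"z":0.077,"wx":0,"wy":0,"wz":0},{"x":0,"y":0,"z":0.077,"wx":0,"wy":0,"wz":0},{"x":0,"y":0,"z":0.077,"wx":0,"wy":0,"wz":0}]'
python3 -m handwheel '[{"x":0,"y":0,"z":0,"wx":0,"wy":0,"wz":0},{"x":0,"y":0,"z":0,"wx":0,"wy":0,"wz":0},{"x":0,"y":0,"z":0,"wx":0,"wy":0,"wz":0},{"x":0,"y":0,"z":0,"wx":0,"wy":0,"wz":0},{"x":0,"y":0,"z":0,"wx":0,"wy":0,"wz":0},{"x":0,"y":0,"z":0,"wx":0,"wy":0,"wz":0}]'
python3 go.py 0.6118 -0.0936 0.0233
```

```text
time: 16.15
position: [0.4423, -0.0975, 0.0085]
tool_rot: [-2.221, -2.222, 0.0]
ft_force: [-0.3, 0.4, 0.7]
grip_width: 0.573
grip_force: 0.0
time: 16.65
position: [0.4424, -0.0975, 0.0085]
tool_rot: [2.221, 2.222, 0.0]
ft_force: [0.7, 0.2, -0.6]
grip_width: 0.331
grip_force: 40.0
t 16.65 pos [ 0.4424 -0.0975  0.0085] F [ 0.7  0.2 -0.6] grip 0.0288 40.0
shift [-0.0002  0.0001  0.0005] turn [0.01 0.   0.03] j7 0.04
time: 17.48
position: [0.614, -0.0927, 0.1027]
tool_rot: [-2.22, -2.222, -0.003]
ft_force: [-1.0, -0.5, -1.1]
grip_width: 0.334
grip_force: 40.0
time: 18.32
position: [0.6126, -0.0935, 0.0278]
tool_rot: [2.22, 2.221, 0.002]
ft_force: [-0.5, -0.2, -1.6]
grip_width: 0.337
grip_force: 40.0
time: 18.82
position: [0.6118, -0.0934, 0.0266]
tool_rot: [2.221, 2.222, -0.0]
ft_force: [-0.5, -0.4, -1.0]
grip_width: 0.328
grip_force: 40.0
t 18.82 pos [ 0.6118 -0.0934  0.0266] F [-0.5 -0.4 -1. ] grip 0.0285 40.0
shift [-0.0002 -0.      0.0033] turn [-0.    0.01  0.03] j7 -0.13
```

```bash

python3 -m handwheel '[{"x":0,"y":0,"z":0.002,"wx":0,"wy":0,"wz":0},{"x":0,"y":0,"z":0.0033,"wx":0,"wy":0,"wz":0},{"x":0,"y":0,"z":0.0033,"wx":0,"wy":0,"wz":0},{"x":0,"y":0,"z":0.0033,"wx":0,"wy":0,"wz":0},{"x":0,"y":0,"z":0.0033,"wx":0,"wy":0,"wz":0},{"x":0,"y":0,"z":0.0033,"wx":0,"wy":0,"wz":0}]'
python3 -m handwheel '[{"x":0,"y":0,"z":0,"wx":0,"wy":0,"wz":0},{"x":0,"y":0,"z":0,"wx":0,"wy":0,"wz":0},{"x":0,"y":0,"z":0,"wx":0,"wy":0,"wz":0},{"x":0,"y":0,"z":0,"wx":0,"wy":0,"wz":0},{"x":0,"y":0,"z":-0.02,"wx":0,"wy":0,"wz":0},{"x":0,"y":0,"z":-0.05,"wx":0,"wy":0,"wz":0},{"x":0,"y":0,"z":-0.085,"wx":0,"wy":0,"wz":0},{"x":0,"y":0,"z":-0.11,"wx":0,"wy":0,"wz":0},{"x":0,"y":-0.02,"z":-0.11,"wx":0,"wy":0,"wz":0},{"x":0.02,"y":-0.05,"z":-0.11,"wx":0,"wy":0,"wz":0}]' 0.05
python3 -m handwheel '[{"x":0.03,"y":-0.009,"z":0,"wx":0,"wy":0,"wz":0},{"x":0.065,"y":-0.02,"z":0,"wx":0,"wy":0,"wz":0},{"x":0.1,"y":-0.03,"z":0,"wx":0,"wy":0,"wz":0},{"x":0.135,"y":-0.04,"z":0,"wx":0,"wy":0,"wz":0},{"x":0.17,"y":-0.05,"z":0,"wx":0,"wy":0,"wz":0},{"x":0.205,"y":-0.06,"z":0,"wx":0,"wy":0,"wz":0},{"x":0.24,"y":-0.07,"z":0,"wx":0,"wy":0,"wz":0},{"x":0.275,"y":-0.08,"z":0,"wx":0,"wy":0,"wz":0},{"x":0.3,"y":-0.087,"z":0,"wx":0,"wy":0,"wz":0},{"x":0.311,"y":-0.089,"z":0,"wx":0,"wy":0,"wz":0}]' 0.04
python3 -m handwheel '[{"x":0,"y":0,"z":0,"wx":0,"wy":0,"wz":0},{"x":0,"y":0,"z":0,"wx":0,"wy":0,"wz":0},{"x":0,"y":0,"z":0,"wx":0,"wy":0,"wz":0},{"x":0,"y":0,"z":0,"wx":0,"wy":0,"wz":0}]'
python3 go.py 0.473 0.2375 0.004
python3 - <<'E'
from chk import *
s=cam('scene')[0];t=cam('top')[0];w=cam('wrist');save(w[0],'w6.png')
for n,i in(('top',t),('scene',s)):
    d=np.load(n+'.npz');q=np.linalg.inv(d['C'])@[.6118,-.0936,.057,1]
    hole(i,n,(d['K']@(q/q[2])[:3])[:2].round().astype(int),6,.057,[.6118,-.0936])
E
```

```text
time: 19.32
position: [0.6119, -0.0935, 0.0236]
tool_rot: [2.221, 2.222, -0.0]
ft_force: [-1.3, 0.2, 3.9]
grip_width: 0.334
grip_force: 40.0
time: 20.15
position: [0.5646, -0.0777, 0.1351]
tool_rot: [2.223, 2.212, 0.004]
ft_force: [-0.6, -0.5, 0.0]
grip_width: 0.574
grip_force: 0.0
time: 20.98
position: [0.4703, 0.2425, 0.1336]
tool_rot: [-2.213, -2.228, -0.003]
ft_force: [-0.7, 0.2, -0.3]
grip_width: 0.46
grip_force: 0.0
time: 21.32
position: [0.4734, 0.2356, 0.133]
tool_rot: [2.224, 2.218, -0.001]
ft_force: [0.5, 0.6, -0.6]
grip_width: 0.461
grip_force: 0.0
t 21.32 pos [0.4734 0.2356 0.133 ] F [ 0.5  0.6 -0.6] grip 0.0401 0.0
shift [ 0.002  -0.0004  0.1289] turn [-0.01  0.05 -0.14] j7 -0.66
top 33 err mm [0.1 0.3]
scene 37 err mm [-0.3 -0.2]
```

View pics/w6.png

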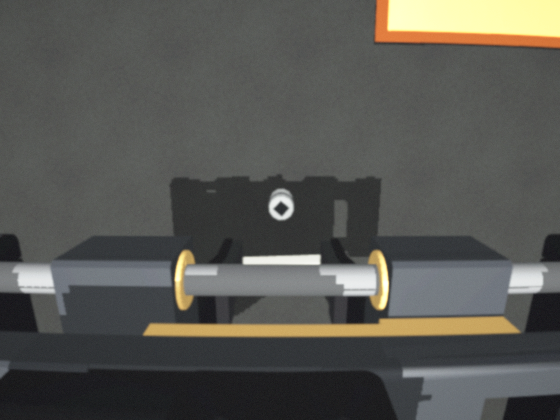

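The wrist view shows the 20 mm socket at (281,207), centred between the fingers, and seat B checks out within 0.4 mm. Descending.

```bash

python3 -m handwheel '[{"x":0,"y":0,"z":0.03,"wx":0,"wy":0,"wz":0},{"x":0.001,"y":0,"z":0.06,"wx":0,"wy":0,"wz":0},{"x":0.001,"y":0,"z":0.09,"wx":0,"wy":0,"wz":0},{"x":0.001,"y":0,"z":0.112,"wx":0,"wy":0,"wz":0},{"x":0.001,"y":0,"z":0.122,"wx":0,"wy":0,"wz":0},{"x":0.001,"y":0,"z":0.126,"wx":0,"wy":0,"wz":0},{"x":0.001,"y":0,"z":0.126,"wx":0,"wy":0,"wz":0},{"x":0.001,"y":0,"z":0.126,"wx":0,"wy":0,"wz":0},{"x":0.001,"y":0,"z":0.126,"wx":0,"wy":0,"wz":0},{"x":0.001,"y":0,"z":0.126,"wx":0,"wy":0,"wz":0}]'
python3 -m handwheel '[{"x":0,"y":0,"z":0,"wx":0,"wy":0,"wz":0},{"x":0,"y":0,"z":0,"wx":0,"wy":0,"wz":0},{"x":0,"y":0,"z":0,"wx":0,"wy":0,"wz":0},{"x":0,"y":0,"z":0,"wx":0,"wy":0,"wz":0},{"x":0,"y":0,"z":0,"wx":0,"wy":0,"wz":0},{"x":0,"y":0,"z":0,"wx":0,"wy":0,"wz":0}]'
python3 go.py 0.473 0.2375 0.004
```

```text
time: 22.3
position: [0.4738, 0.2389, 0.0086]
tool_rot: [2.22, 2.221, 0.003]
ft_force: [-0.5, 0.4, 0.4]
grip_width: 0.459
grip_force: 0.0
time: 22.8
position: [0.4726, 0.2385, 0.0072]
tool_rot: [2.221, 2.222, -0.0]
ft_force: [-0.7, -0.2, -0.2]
grip_width: 0.459
grip_force: 0.0
t 22.8 pos [0.4726 0.2385 0.0072] F [-0.7 -0.2 -0.2] grip 0.0399 0.0
shift [-0.001   0.0004  0.0032] turn [-0.01  0.01  0.03] j7 -0.8
```

```bash

python3 -m handwheel '[{"x":-0.001,"y":0.0004,"z":0.0025,"wx":0,"wy":0,"wz":0},{"x":-0.001,"y":0.0004,"z":0.0025,"wx":0,"wy":0,"wz":0},{"x":-0.001,"y":0.0004,"z":0.0025,"wx":0,"wy":0,"wz":0},{"x":-0.001,"y":0.0004,"z":0.0025,"wx":0,"wy":0,"wz":0}]'
python3 -m handwheel '[{"x":0,"y":0,"z":0,"wx":0,"wy":0,"wz":0},{"x":0,"y":0,"z":0,"wx":0,"wy":0,"wz":0},{"x":0,"y":0,"z":0,"wx":0,"wy":0,"wz":0},{"x":0,"y":0,"z":0,"wx":0,"wy":0,"wz":0},{"x":0,"y":0,"z":0,"wx":0,"wy":0,"wz":0},{"x":0,"y":0,"z":0,"wx":0,"wy":0,"wz":0}]' 0.005 30
python3 go.py 0.473 0.2375 0.004
python3 -m handwheel '[{"x":0,"y":0,"z":-0.02,"wx":0,"wy":0,"wz":0},{"x":0,"y":0,"z":-0.05,"wx":0,"wy":0,"wz":0},{"x":0,"y":0,"z":-0.085,"wx":0,"wy":0,"wz":0},{"x":-0.01,"y":0,"z":-0.11,"wx":0,"wy":0,"wz":0},{"x":-0.035,"y":0.008,"z":-0.12,"wx":0,"wy":0,"wz":0},{"x":-0.07,"y":0.02,"z":-0.12,"wx":0,"wy":0,"wz":0},{"x":-0.105,"y":0.032,"z":-0.12,"wx":0,"wy":0,"wz":0},{"x":-0.14,"y":0.044,"z":-0.12,"wx":0,"wy":0,"wz":0},{"x":-0.175,"y":0.056,"z":-0.12,"wx":0,"wy":0,"wz":0},{"x":-0.21,"y":0.068,"z":-0.12,"wx":0,"wy":0,"wz":0}]'
python3 -m handwheel '[{"x":-0.035,"y":0.012,"z":0,"wx":0,"wy":0,"wz":0},{"x":-0.07,"y":0.024,"z":0,"wx":0,"wy":0,"wz":0},{"x":-0.105,"y":0.036,"z":0,"wx":0,"wy":0,"wz":0},{"x":-0.14,"y":0.048,"z":0,"wx":0,"wy":0,"wz":0},{"x":-0.17,"y":0.06,"z":0,"wx":0,"wy":0,"wz":0},{"x":-0.192,"y":0.067,"z":0,"wx":0,"wy":0,"wz":0},{"x":-0.199,"y":0.07,"z":0,"wx":0,"wy":0,"wz":0},{"x":-0.199,"y":0.07,"z":0,"wx":0,"wy":0,"wz":0},{"x":-0.199,"y":0.07,"z":0,"wx":0,"wy":0,"wz":0},{"x":-0.199,"y":0.07,"z":0,"wx":0,"wy":0,"wz":0}]'
python3 -m handwheel '[{"x":0,"y":0,"z":0,"wx":0,"wy":0,"wz":0},{"x":0,"y":0,"z":0,"wx":0,"wy":0,"wz":0},{"x":0,"y":0,"z":0,"wx":0,"wy":0,"wz":0},{"x":0,"y":0,"z":0,"wx":0,"wy":0,"wz":0},{"x":0,"y":0,"z":0,"wx":0,"wy":0,"wz":0},{"x":0,"y":0,"z":0,"wx":0,"wy":0,"wz":0}]'
python3 go.py 0.611 -0.1714 0.022
```

```text
time: 23.13
position: [0.473, 0.2375, 0.0046]
tool_rot: [-2.221, -2.222, 0.0]
ft_force: [-0.3, -0.2, -0.3]
grip_width: 0.461
grip_force: 0.0
time: 23.63
position: [0.4731, 0.2375, 0.0047]
tool_rot: [2.221, 2.222, -0.0]
ft_force: [-0.1, -0.2, 0.2]
grip_width: 0.222
grip_force: 30.0
t 23.63 pos [0.4731 0.2375 0.0047] F [-0.1 -0.2  0.2] grip 0.0193 30.0
shift [-0.     -0.0001  0.0007] turn [0.   0.   0.02] j7 -0.8
time: 24.47
position: [0.5413, 0.0257, 0.1248]
tool_rot: [2.22, 2.222, -0.0]
ft_force: [1.4, 0.3, -0.0]
grip_width: 0.218
grip_force: 30.0
time: 25.3
position: [0.6111, -0.1685, 0.1248]
tool_rot: [-2.217, -2.225, -0.001]
ft_force: [-0.3, 0.3, -0.8]
grip_width: 0.226
grip_force: 30.0
time: 25.8
position: [0.6112, -0.1713, 0.1248]
tool_rot: [2.221, 2.222, -0.0]
ft_force: [-0.8, 0.9, -0.2]
grip_width: 0.22
grip_force: 30.0
t 25.8 pos [ 0.6112 -0.1713  0.1248] F [-0.8  0.9 -0.2] grip 0.0192 30.0
shift [-1.000e-04 -2.000e-04  1.028e-01] turn [-0.    0.01  0.04] j7 0.04
```

```bash

python3 -m handwheel '[{"x":0,"y":0,"z":0.03,"wx":0,"wy":0,"wz":0},{"x":0,"y":0,"z":0.06,"wx":0,"wy":0,"wz":0},{"x":0,"y":0,"z":0.08,"wx":0,"wy":0,"wz":0},{"x":0,"y":0,"z":0.093,"wx":0,"wy":0,"wz":0},{"x":0,"y":0,"z":0.1,"wx":0,"wy":0,"wz":0},{"x":0,"y":0,"z":0.101,"wx":0,"wy":0,"wz":0},{"x":0,"y":0,"z":0.101,"wx":0,"wy":0,"wz":0},{"x":0,"y":0,"z":0.101,"wx":0,"wy":0,"wz":0},{"x":0,"y":0,"z":0.101,"wx":0,"wy":0,"wz":0},{"x":0,"y":0,"z":0.101,"wx":0,"wy":0,"wz":0}]'
python3 -m handwheel '[{"x":0,"y":0,"z":0,"wx":0,"wy":0,"wz":0},{"x":0,"y":0,"z":0,"wx":0,"wy":0,"wz":0},{"x":0,"y":0,"z":0,"wx":0,"wy":0,"wz":0},{"x":0,"y":0,"z":0,"wx":0,"wy":0,"wz":0},{"x":0,"y":0,"z":0,"wx":0,"wy":0,"wz":0},{"x":0,"y":0,"z":0,"wx":0,"wy":0,"wz":0}]'
python3 go.py 0.611 -0.1714 0.0197
```

```text
time: 26.63
position: [0.6121, -0.1717, 0.025]
tool_rot: [2.22, 2.22, 0.001]
ft_force: [-0.3, 0.2, -0.5]
grip_width: 0.22
grip_force: 30.0
time: 27.13
position: [0.6112, -0.1714, 0.0237]
tool_rot: [-2.221, -2.222, 0.0]
ft_force: [-0.1, -0.3, -0.2]
grip_width: 0.221
grip_force: 30.0
t 27.13 pos [ 0.6112 -0.1714  0.0237] F [-0.1 -0.3 -0.2] grip 0.0192 30.0
shift [ 0.     -0.0002  0.004 ] turn [-0.    0.    0.03] j7 -0.01
```

Lower, release, then retreat up and back toward the robot so the cameras can see the strip.

```bash

python3 -m handwheel '[{"x":0,"y":0,"z":0.002,"wx":0,"wy":0,"wz":0},{"x":0,"y":0,"z":0.004,"wx":0,"wy":0,"wz":0},{"x":0,"y":0,"z":0.004,"wx":0,"wy":0,"wz":0},{"x":0,"y":0,"z":0.004,"wx":0,"wy":0,"wz":0},{"x":0,"y":0,"z":0.004,"wx":0,"wy":0,"wz":0},{"x":0,"y":0,"z":0.004,"wx":0,"wy":0,"wz":0}]'
python3 -m handwheel '[{"x":0,"y":0,"z":0,"wx":0,"wy":0,"wz":0},{"x":0,"y":0,"z":0,"wx":0,"wy":0,"wz":0},{"x":0,"y":0,"z":0,"wx":0,"wy":0,"wz":0},{"x":0,"y":0,"z":0,"wx":0,"wy":0,"wz":0},{"x":0,"y":0,"z":-0.02,"wx":0,"wy":0,"wz":0},{"x":0,"y":0,"z":-0.05,"wx":0,"wy":0,"wz":0},{"x":0,"y":0,"z":-0.085,"wx":0,"wy":0,"wz":0},{"x":0,"y":0,"z":-0.12,"wx":0,"wy":0,"wz":0},{"x":-0.01,"y":-0.02,"z":-0.15,"wx":0,"wy":0,"wz":0},{"x":-0.03,"y":-0.04,"z":-0.16,"wx":0,"wy":0,"wz":0}]' 0.045
python3 -m handwheel '[{"x":-0.03,"y":-0.02,"z":0,"wx":0,"wy":0,"wz":0},{"x":-0.06,"y":-0.04,"z":0,"wx":0,"wy":0,"wz":0},{"x":-0.09,"y":-0.06,"z":0,"wx":0,"wy":0,"wz":0},{"x":-0.12,"y":-0.08,"z":0,"wx":0,"wy":0,"wz":0},{"x":-0.14,"y":-0.09,"z":0,"wx":0,"wy":0,"wz":0},{"x":-0.14,"y":-0.09,"z":0,"wx":0,"wy":0,"wz":0},{"x":-0.14,"y":-0.09,"z":0,"wx":0,"wy":0,"wz":0},{"x":-0.14,"y":-0.09,"z":0,"wx":0,"wy":0,"wz":0},{"x":-0.14,"y":-0.09,"z":0,"wx":0,"wy":0,"wz":0}]'
python3 - <<'E'
from chk import *
s=cam('scene')[0];t=cam('top')[0]
for nm,X,z,r in(('20',[.611,-.1714],.049,5),('30',[.6118,-.0936],.057,6),('40',[.6122,-.0153],.065,7),('50',[.613,.0627],.073,7)):
  for n,i in(('top',t),('scene',s)):
    d=np.load(n+'.npz');q=np.linalg.inv(d['C'])@[*X,z,1];print(nm,end=' ')
    hole(i,n,(d['K']@(q/q[2])[:3])[:2].round().astype(int),r,z,X)
save(np.vstack([cv2.resize(t[130:230,180:440],(780,300)),cv2.resize(s[200:300,140:400],(780,300))]),'t7.png')
E
```

```text
time: 27.63
position: [0.6114, -0.1715, 0.0198]
tool_rot: [2.221, 2.222, 0.0]
ft_force: [-0.1, -0.2, 0.2]
grip_width: 0.222
grip_force: 30.0
time: 28.47
position: [0.5747, -0.1979, 0.1853]
tool_rot: [2.209, 2.225, 0.008]
ft_force: [1.1, -0.5, 0.6]
grip_width: 0.52
grip_force: 0.0
time: 29.22
position: [0.4824, -0.3397, 0.1798]
tool_rot: [-2.218, -2.225, -0.001]
ft_force: [0.6, -0.5, 0.2]
grip_width: 0.516
grip_force: 0.0
20 top 17 err mm [0.2 0.6]
20 scene 16 err mm [-0.3 -0.1]
30 top 33 err mm [0.1 0.3]
30 scene 37 err mm [-0.3 -0.2]
40 top 33 err mm [-0.4  1. ]
40 scene 34 err mm [-0.2  0.1]
50 top 34 err mm [0.3 0.4]
50 scene 35 err mm [0.1 0. ]
```

View pics/t7.png

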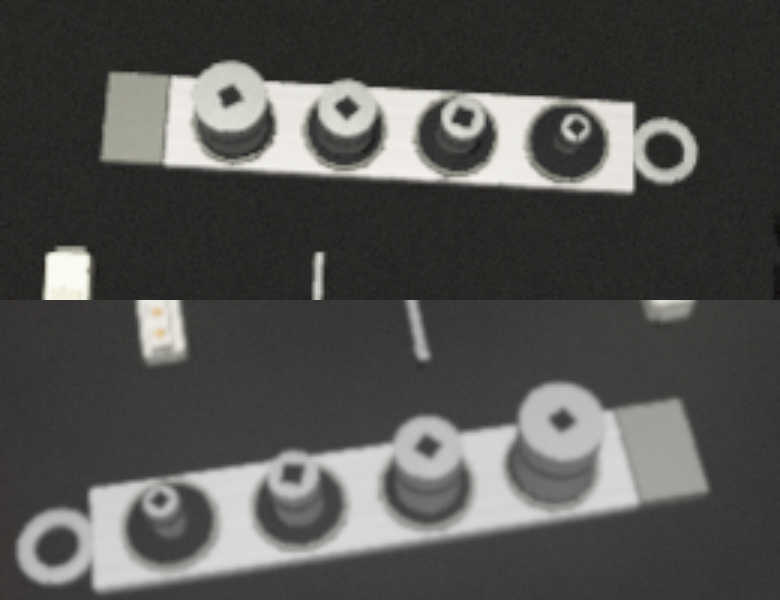

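The crops show all four sockets upright and centred, from the 20 beside the ring to the 50 at the far end, with the gripper clear. Handing in.

```bash
python3 -c "
from bench import ctrl
print(ctrl.close_job())"
```

```text
the job is handed in; nothing more can be done
None
```

All four sockets stand upright on the strip in size order, with the 20 mm beside the ring and the 50 mm farthest from it, each within about 1 mm of its seat centre and released; the job was handed in at about 29 s.

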